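# Load cleaned heat sinks into the feed chute, base side up

### The job

Load both cleaned heat sinks from the drying tray into the gravity feed chute through its raised loading end, so that each slides down and they end up queued at the stop, every one lying on its fins with the flat base face up, ready for thermal paste. Leave the stapler, the mouse and the calculator where they are.

Things in the scene. Friction and masses are not known exactly. Their poses are not given: they have to be found in the camera images.
- chute_lane: sloping lane of a bare sheet-steel chute on a dark frame fixed to the desk; sizes in mm. Origin: on the lane floor (z = 0), mid-width, at the rubber-faced stop (30 high) of the low end, 50 above the desk. x: down the slope, 50 degrees below level; y: level, across; z: square to the floor, outward. Straight lane x -155 to 0, 62 wide between cheeks 38 high. Two 90 mm parts queue in x -180 to 0
- chute_mouth (a point): on the lane floor at lane x = -170, mid-width: middle of the mouth, where the cheeks flare from 62 wide (x -155) to about 84 (x -185). From the mouth up the chute is open from above; further down, keeper lips 9 wide fold in from both cheek tops over x -140 to -60, 36 clear beneath them
- chute_tongue (a point): on the floor at lane x = -240, mid-width: upper end of the loading tongue, about 234 above the desk. The tongue (x -240 to -188) is 40 wide with no cheeks: open air on both sides for fingers holding a part by its long edges, nothing above or behind it. A part let go on the tongue and in the mouth slides down by itself
- sink_a: one bare aluminium heat sink, 90 long, 50 wide, 26 thick, 130 g: a flat base face with four screw holes on one broad side, edges of eleven lengthwise fins on the other. Starts standing on end on the tray floor. Origin: centre of the end it stands on; z: along the length, up at the start; y: across the 50 mm width; x: out of the flat base face (base face 13 mm from origin, fin edges 13 mm the other way)
- sink_b: the other bare aluminium heat sink, 90 long, 50 wide, 26 thick, 130 g: a flat base face with four screw holes on one broad side, edges of eleven lengthwise fins on the other. Starts standing on end on the tray floor. Origin: centre of the end it stands on; z: along the length, up at the start; y: across the 50 mm width; x: out of the flat base face (base face 13 mm from origin, fin edges 13 mm the other way)
- sink_a_mid (a point): middle of the first heat sink, 45 from its origin along z
- sink_b_mid (a point): middle of the second heat sink, 45 from its origin along z
- sink_a_face (a point): centre of the first heat sink's flat base face: 45 from its origin along z and 13 along x
- sink_b_face (a point): centre of the second heat sink's flat base face: 45 from its origin along z and 13 along x
- tray: shallow black plastic drying tray fixed to the desk, 120 (x) by 240 (y), rim 14 high, walls and floor 4 thick. Origin: centre of its underside. The heat sinks stand in it side by side along y, one in each half; one has its base face roughly towards the tray's +x, the other towards -x (within 30 degrees); which stands in which half varies
- stapler: bystander: dark blue desk stapler, 150 long (x), 34 wide, 50 high. Origin: centre of its underside
- mouse: bystander: black computer mouse, 100 long (x), 56 wide, 33 high. Origin: centre of its underside
- calculator: bystander: white desk calculator, 150 (x) by 105, 28 high at the display end. Origin: centre of its underside
Not all that is in view belongs to the job. What is shaped like the part that bears chute_lane but blue or orange is not meant.

How it is judged:
On the way:
1. one heat sink lies in the lane, base face up (((x of sink_a_mid in the frame of chute_lane between -0.15 and -0.03 m and y of sink_a_mid in the frame of chute_lane between -0.015 and 0.015 m and z of sink_a_face in the frame of chute_lane between 0.02 and 0.034 m and angle between the x axis of sink_a and the z axis of chute_lane, either way round below 0.2 rad) or (x of sink_b_mid in the frame of chute_lane between -0.15 and -0.03 m and y of sink_b_mid in the frame of chute_lane between -0.015 and 0.015 m and z of sink_b_face in the frame of chute_lane between 0.02 and 0.034 m and angle between the x axis of sink_b and the z axis of chute_lane, either way round below 0.2 rad))), for 0.2 s.
At the end, for the whole second after the job is handed in: Both heat sinks at rest in the lane, fins down on its floor (within 0.2 rad), base face up (20 to 34 mm above the floor), queued at the stop: the middle of each 30 to 150 mm up the lane from the stop and within 15 mm of its centre line (x of sink_a_mid in the frame of chute_lane between -0.15 and -0.03 m and y of sink_a_mid in the frame of chute_lane between -0.015 and 0.015 m and z of sink_a_face in the frame of chute_lane between 0.02 and 0.034 m and angle between the x axis of each of sink_a, sink_b and the z axis of chute_lane, either way round below 0.2 rad and x of sink_b_mid in the frame of chute_lane between -0.15 and -0.03 m and y of sink_b_mid in the frame of chute_lane between -0.015 and 0.015 m and z of sink_b_face in the frame of chute_lane between 0.02 and 0.034 m and linear speed of each of sink_a, sink_b below 0.02 m/s); the robot touches nothing.
It fails at once if the stapler is moved more than 30 mm (distance of stapler from where it was at the start of the episode above 0.03 m).
It fails at once if the mouse is moved more than 30 mm (distance of mouse from where it was at the start of the episode above 0.03 m).
It fails at once if the calculator is moved more than 30 mm (distance of calculator from where it was at the start of the episode above 0.03 m).
It also fails if it takes over 64 s, if anything falls off the work surface, if the arm or the gripper's body presses on something with over 40 N, if the wrist force passes 120 N, or if a joint passes its speed limit or range.

### The arm

A 6-joint arm with a two-finger parallel gripper is mounted at the origin on the work surface. World frame = base frame: x ahead of the robot, y to its left, z up, the work surface at z = 0. Lengths are in m, angles in rad, forces in N, time in s.
With the tool pointing down it reaches from about 0.375 to 0.9 m from the base axis. Payload 3.1 kg.
Tool frame: the origin (TCP) lies at the very end of the fingers, on their centre line; the grasp point (between the pads) lies robot.pinch_z behind it (robot.pinch_z is the distance from the TCP to the grasp point, in m); y points along the fingers, x is the direction in which the jaws open and shut, and the axes are right-handed (so a half turn about y gives the same grasp; the last joint's range is limited). The gripper opens to 85 mm and grips with 20 to 120 N. Pads are 22 mm wide; open, the fingers measure 114 mm over their backs; the gripper's body (76 mm by 85 mm) begins 54 mm behind the grasp point. The pads swing forward as they close: fully open they stand 13 mm farther back than shut.
Start: joints at [-1.308, 0.527, 1.433, -0, 1.181, -0.178], TCP at [0.267, -0.565, 0.231] pointing down, gripper open.
Joint ranges: [-3.08, 3.08], [-0.75, 2.2], [0.22, 2.44], [-1.43, 4.57], [0, 2.65], [-2.85, 2.85]. Speed limits (rad/s): [2.79, 2.79, 3.14, 3.14, 3.14, 3.14].

### API

Orientations are given as a unit quaternion [w, x, y, z].
In Python, from workcell import readout, optics, robot gives the robot as it stands.
- The arm moves only by the tool drive_tool, never from a script. Its argument "series" is a list that holds one entry, the list of rows, each a list of 7 numbers: the shift along the tool's x, y, z in m, then the turn, a rotation vector about the tool's x, y, z in rad, then the finger opening in m, from 0 to 0.0854. In form: [[[tx, ty, tz, wx, wy, wz, jaw], ...]]. A call has 1 to 8 rows; each row shifts and turns the commanded pose from where the row before left it, along the tool's axes as they then stand; what a row does not reach is not made up. A row lasts 1/8 s, in which the tool goes at most 62.5 mm and 10.7 degrees, less where a joint would pass 70% of its speed; a pose out of reach is approached as far as the arm can. A call with a gripper value outside its range is refused whole. The fingers move at their own pace and stop on an object; "newtons" is the grip in N (left out, the last holds). Time passes only in rows, so rows that do not move let the fingers close. It gives the time, the measured TCP pose, the force and the opening at its end, in the units of the state.
- readout.read_state(): the state, without advancing time (a new reading comes with each control period).
- optics.capture(name): name is "scene" or "top" or "wrist"; returns the picture (420x560x3 uint8, red, green, blue); there is no depth.
- optics.camera_info(name): a dict with "fx", "fy", "cx", "cy" (pixels), "T" (4x4, takes a point from camera to world coordinates); the wrist camera has in their place "mount" (4x4, takes a point from camera to tool coordinates, whose origin is the TCP and whose axes are the tool frame's). Camera axes: x right, y down, z forward; pixel columns grow to the right and rows downward; lengths in m; the calibration is good to about 2 mm. A picture is of the moment at which its call begins: read the wrist's pose just before it. camera_info takes no time and is no camera call.
- robot.close_job(): hands the job in, once; it reports no verdict.
Trained networks look in the newest picture that a camera, given by its name, has taken for a name from the list of things; names that differ only in an ending like _2 or _b are one class to them, and where a whole thing is asked for, a point or a joint stands for the part that bears it (a point fixed in the world has none). Each returns a list of dicts, best first, with "score" (0 to 1); they miss things now and then, are a little off and sometimes report something else, mostly with a low value. They report only what shows in the picture. A call takes as long as a camera call. They do not tell look-alikes from the thing itself.
- optics.find_in(camera, target): "centre" ([column, row] in pixels, amid what is visible of it).
- optics.spot_point(camera, target): "centre" ([column, row] in pixels: a listed point, or the origin of a listed thing).
The state is a dict: "time": time; "joint_positions": joint angles; "qvel": joint speeds; "joint_torque": joint torques, N m; "eef_pos": TCP position; "tcp_rot": TCP orientation; "wrist_force": force on the tool from outside, world axes, zero at the start; "torque": the same for the moment, N m; "opening": finger opening in m.
Only numpy, scipy, OpenCV 4.12 (cv2) and the standard library are available. Lean on these libraries where they do the work, as an engineer would, in place of code of your own. Each camera call takes 0.05 s, during which the arm holds its last target.

## Working session

There is one attempt and no reset: what is moved stays moved. The work goes in short steps, Python scripts to look and compute and a tool call to move; the robot and the scene stay as the last step left them, time stands still between calls to the robot, and variables do not carry over. Pictures are saved under pics/ and viewed, and the job is handed in when it is done.

Besides the shell and the picture viewer there is one more tool, called by a JSON object that holds its "api" and its "payload". drive_tool: Moves the arm, as the interface text tells. Its arguments: {"type":"object","properties":{"series":{"type":"array"},"newtons":{"type":"number"}},"required":["series"]}

```bash
ls; mkdir -p pics; python3 - <<'E'
from workcell import readout, optics, robot
import cv2, numpy as np
print(readout.read_state()); print(robot.pinch_z, [a for a in dir(robot) if a[0]!='_'])
for n in ("scene","top","wrist"):
    im=optics.capture(n); cv2.imwrite(f"pics/{n}0.png",im[:,:,::-1])
    ci=optics.camera_info(n); print(n,{k:np.round(v,4).tolist() for k,v in ci.items()})
    for t in ("sink_a","chute_lane","tray"):
        print(t,[(np.round(d['centre'],1).tolist(),round(d['score'],2)) for d in optics.find_in(n,t)])
    for t in ("sink_a_mid","sink_a_face","chute_mouth","chute_tongue","chute_lane","tray","sink_a"):
        print('pt',t,[(np.round(d['centre'],1).tolist(),round(d['score'],2)) for d in optics.spot_point(n,t)])
print(readout.read_state()['time'])
E
```

```text
pics
{'time': 0.0, 'joint_positions': array([-1.30750927e+00,  5.28455802e-01,  1.43391176e+00, -3.54554899e-05,
        1.18141083e+00, -1.78492734e-01]), 'qvel': array([ 7.85645980e-04, -1.78586264e-03, -1.55078337e-04,  2.19817681e-05,
       -5.11985519e-04, -6.06197177e-04]), 'joint_torque': array([-4.07634270e-04, -4.42353272e+01, -1.78023309e+01, -1.70141980e-04,
        8.55043007e-03, -6.02997886e-06]), 'eef_pos': array([ 0.26704803, -0.56427272,  0.23033699]), 'tcp_rot': array([ 0.59791686, -0.59688837,  0.37887513, -0.37772124]), 'wrist_force': array([-1.04540973, -0.93596219, -0.80184472]), 'torque': array([ 0.03402641,  0.03293695, -0.02015935]), 'opening': 0.0854359979456576}
0.0187 ['MotionError', 'close_job', 'pinch_z']
scene {'fx': 404.1175, 'fy': 404.1175, 'cx': 273.1216, 'cy': 212.541, 'T': [[-0.5331, 0.5378, -0.6531, 1.3688], [0.8458, 0.3184, -0.4281, 0.5918], [-0.0223, -0.7806, -0.6246, 0.9157], [0.0, 0.0, 0.0, 1.0]]}
sink_a [([190.5, 202.0], 0.73), ([220.3, 209.8], 0.66)]
chute_lane [([316.5, 226.4], 0.89), ([367.9, 184.8], 0.86), ([146.9, 227.8], 0.82)]
tray [(
[... 1174 characters left out ...]
ngue [([407.9, 103.2], 0.98), ([439.5, 274.6], 0.91), ([224.7, 294.0], 0.76), ([250.4, 186.5], 0.75)]
pt chute_lane [([381.9, 306.9], 0.89), ([344.0, 141.8], 0.8), ([210.0, 218.9], 0.64), ([193.4, 312.1], 0.61)]
pt tray [([359.4, 213.6], 0.69)]
pt sink_a [([378.3, 216.0], 0.78), ([343.8, 221.2], 0.77)]
wrist {'fx': 312.3293, 'fy': 312.3293, 'cx': 277.2292, 'cy': 209.1821, 'mount': [[1.0, -0.0014, 0.002, 0.0001], [-0.0023, -0.3184, 0.9479, -0.143], [-0.0007, -0.9479, -0.3184, 0.0815], [0.0, 0.0, 0.0, 1.0]]}
sink_a []
chute_lane [([12.9, 45.8], 0.92)]
tray []
pt sink_a_mid []
pt sink_a_face []
pt chute_mouth []
pt chute_tongue []
pt chute_lane [([8.3, 34.8], 0.79)]
pt tray []
pt sink_a []
1.65
```

View pics/scene0.png

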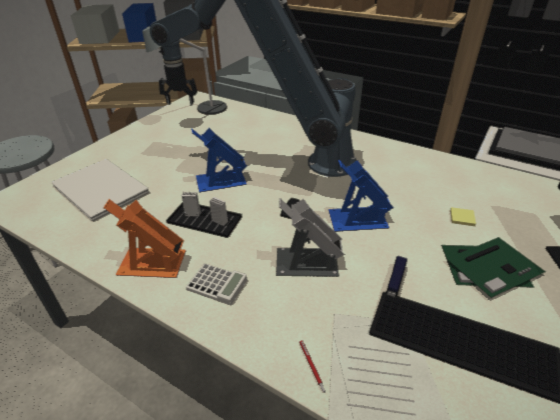

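View pics/top0.png

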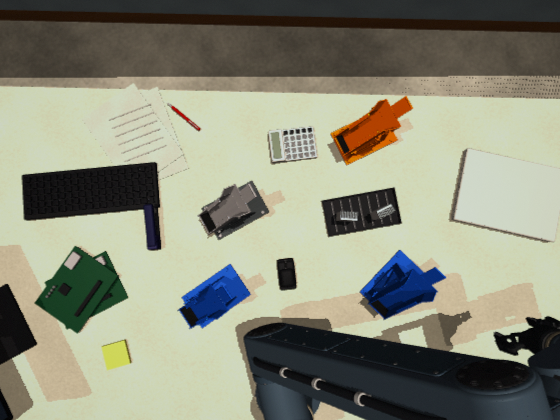

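```bash
python3 - <<'E'
import cv2
a=cv2.imread('pics/top0.png'); 
cv2.imwrite('pics/topz.png',cv2.resize(a[90:250,300:460],None,fx=3.7,fy=3.7,interpolation=cv2.INTER_CUBIC))
a=cv2.imread('pics/scene0.png'); 
cv2.imwrite('pics/scz.png',cv2.resize(a[100:300,80:280],None,fx=3,fy=3,interpolation=cv2.INTER_CUBIC))
E
```

```text
(no output)
```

View pics/topz.png

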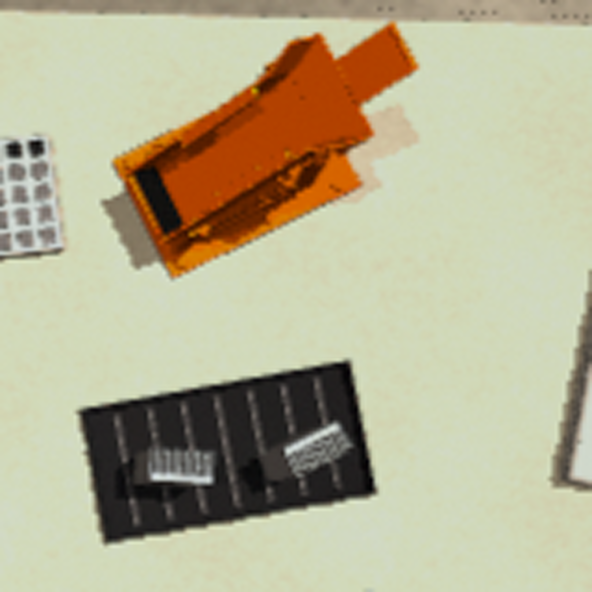

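View pics/scz.png

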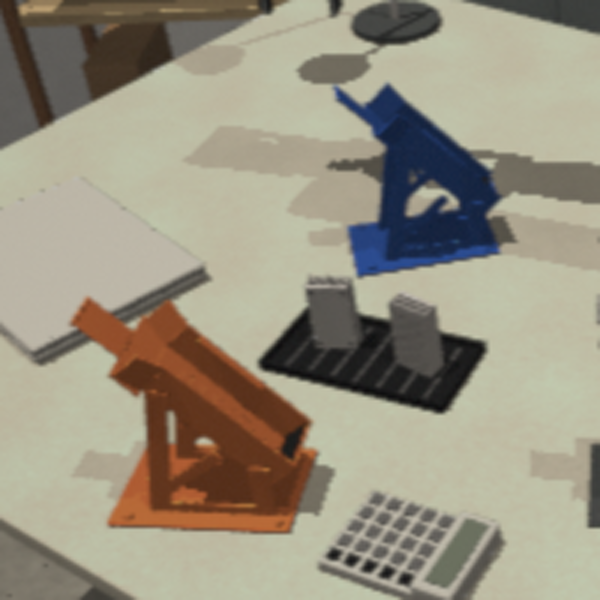

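```bash
python3 - <<'E'
import cv2
a=cv2.imread('pics/top0.png'); 
cv2.imwrite('pics/tz2.png',cv2.resize(a[160:250,180:300],None,fx=6,fy=6,interpolation=cv2.INTER_CUBIC))
a=cv2.imread('pics/scene0.png'); 
cv2.imwrite('pics/sz2.png',cv2.resize(a[185:285,260:360],None,fx=6,fy=6,interpolation=cv2.INTER_CUBIC))
cv2.imwrite('pics/sz3.png',cv2.resize(a[180:245,160:250],None,fx=8,fy=8,interpolation=cv2.INTER_CUBIC))
E
```

```text
(no output)
```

View pics/tz2.png

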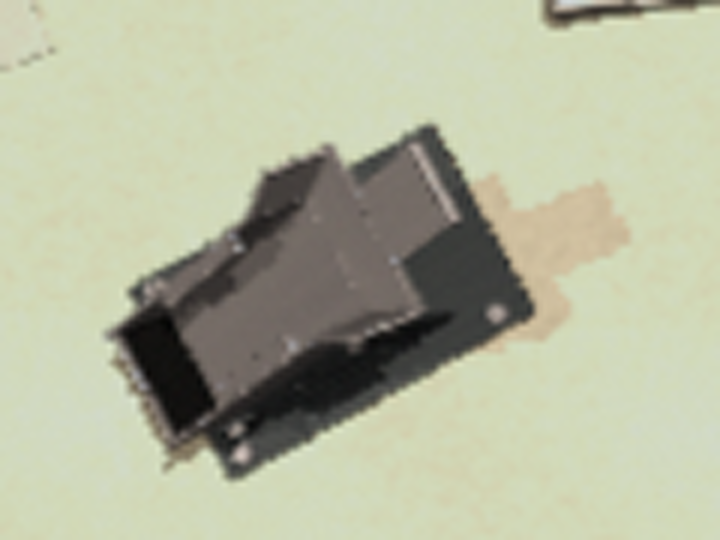

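View pics/sz2.png

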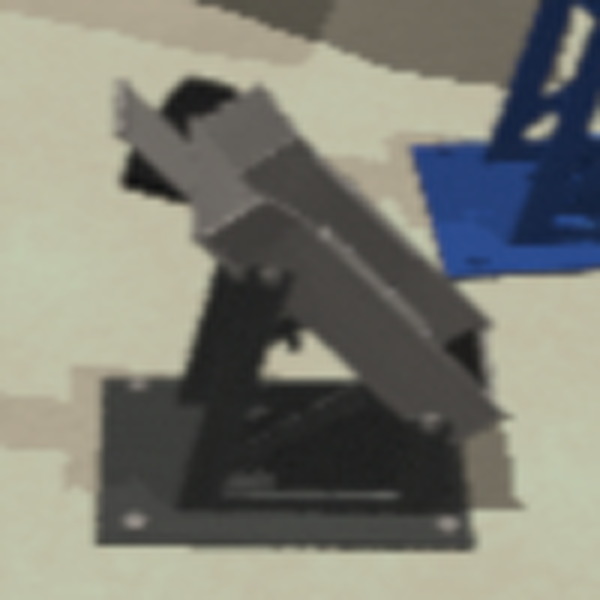

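View pics/sz3.png

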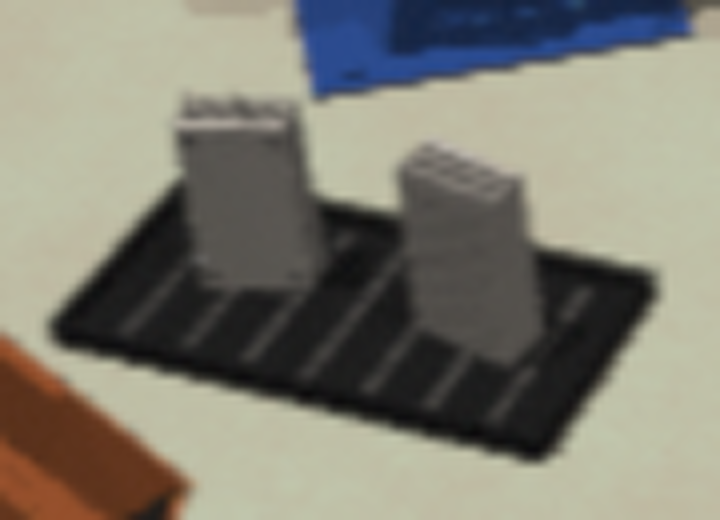

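```bash
cat > h.py <<'E'
import numpy as np, cv2
from scipy.spatial.transform import Rotation as R
from scipy.optimize import least_squares
from workcell import readout, optics, robot
CI={n:optics.camera_info(n) for n in("scene","top","wrist")}
def proj(n,P,T=None):
    c=CI[n]; T=c['T'] if T is None else T
    P=np.atleast_2d(P); q=(P-T[:3,3])@np.array(T)[:3,:3]
    return np.c_[c['fx']*q[:,0]/q[:,2]+c['cx'], c['fy']*q[:,1]/q[:,2]+c['cy']]
def onplane(n,uv,z):
    c=CI[n];T=np.array(c['T']);d=T[:3,:3]@[(uv[0]-c['cx'])/c['fx'],(uv[1]-c['cy'])/c['fy'],1]
    return T[:3,3]+d*(z-T[2,3])/d[2]
def chuteT(x,y,psi,z=.05):
    s=np.deg2rad(50);d=np.array([np.cos(psi),np.sin(psi),0])
    X=d*np.cos(s)-np.array([0,0,np.sin(s)]);Y=np.cross([0,0,1],d);Z=np.cross(X,Y)
    T=np.eye(4);T[:3,:3]=np.c_[X,Y,Z];T[:3,3]=[x,y,z];return T
E
cat > f.py <<'E'
from h import *
cl=lambda u,s,o:(np.array(u)+.5)/s-.5+o
t=[((-240,-20,0),(415,145)),((-240,20,0),(460,220)),((-185,-42,38),(330,147)),((-185,42,38),(420,308)),((-155,-31,38),(238,243)),((-155,31,38),(292,343))]
s=[((-240,-20,0),(120,82)),((-240,20,0),(120,130)),((-185,-42,38),(262,87)),((0,31,38),(508,415)),((0,-31,38),(490,325)),((-185,-42,0),(190,125))]
s=[((-240,-20,0),(120,82)),((-185,-42,38),(262,87)),((0,31,38),(508,415)),((0,-31,38),(490,325)),]
cam=['top']*4+['scene']*len(s)
L=np.array([a for a,_ in t[:4]+s])/1000
uv=np.array([cl(b,6,[180,160]) for _,b in t[:4]]+[cl(b,6,[260,185]) for _,b in s])
def pr(p):
    T=chuteT(*p[:3]);W=L@T[:3,:3].T+T[:3,3]
    return np.array([proj(c,w)[0] for c,w in zip(cam,W)])
r=least_squares(lambda p:(pr(p)-uv).ravel(),[.5,.15,2.0],loss='soft_l1')
print(r.x,np.rad2deg(r.x[2]));print(np.round(pr(r.x)-uv,1))
T=chuteT(*r.x)
for n,o in(('top',(180,160)),('scene',(260,185))):
    for k in((-240,0,0),(-170,0,0),(0,0,0)): print(n,k,proj(n,T[:3,:3]@(np.array(k)/1000)+T[:3,3])[0], T[:3,:3]@(np.array(k)/1000)+T[:3,3])
E
python3 f.py
```

```text
[0.52892593 0.24521696 2.12383131] 121.68657066728294
[[  0.4  -0.1]
 [  0.4   0.2]
 [ -9.4   5.3]
 [ -9.1   5. ]
 [ -0.9   8.7]
 [ -0.8  17.6]
 [ -5.4 -16.9]
 [  0.1  12.2]]
top (-240, 0, 0) [252.91525368 190.03152572] [0.60995916 0.11394416 0.23385067]
top (-170, 0, 0) [240.28919274 200.16863246] [0.58632447 0.15223206 0.18022756]
top (0, 0, 0) [214.12238061 221.17722483] [0.52892593 0.24521696 0.05      ]
scene (-240, 0, 0) [278.71822117 202.50283343] [0.60995916 0.11394416 0.23385067]
scene (-170, 0, 0) [294.6674921  217.20478457] [0.58632447 0.15223206 0.18022756]
scene (0, 0, 0) [329.90998223 249.69112016] [0.52892593 0.24521696 0.05      ]
```

```bash
python3 - <<'E'
s=open('f.py').read().split('\n')
s[2]="t=[((-240,-20,0),(415,145)),((-240,20,0),(460,220)),((-185,-42,0),(330,147)),((-185,42,0),(420,308)),((-185,-42,38),(262,180))]"
s[3]="s=[((-240,20,0),(120,82)),((-240,-20,0),(120,130)),((-185,42,38),(262,87)),((-185,-42,38),(262,204)),((-185,-42,0),(197,236)),((-185,42,0),(192,124)),((0,-31,38),(508,415)),((0,31,38),(490,325))]"
s[4]=""
open('f.py','w').write('\n'.join(s).replace("t[:4]","t").replace("['top']*4","['top']*5"))
E
python3 f.py
```

```text
[0.53345005 0.25137001 2.08483363] 119.45216775258997
[[-0.5 -0. ]
 [-1.   0.6]
 [-0.   0.6]
 [-1.   0.2]
 [ 0.9 -1.1]
 [ 0.5  0.2]
 [-0.1  0.9]
 [-0.5 -0. ]
 [-0.3 -1.1]
 [-0.2  0.3]
 [ 1.   0.4]
 [-2.  -0.9]
 [-0.7 -0.1]]
top (-240, 0, 0) [251.75540796 190.24639301] [0.60930363 0.11703771 0.23385067]
top (-170, 0, 0) [238.88459449 199.83156116] [0.58717967 0.15621796 0.18022756]
top (0, 0, 0) [212.21881283 219.69013512] [0.53345005 0.25137001 0.05      ]
scene (-240, 0, 0) [279.78792858 202.72201885] [0.60930363 0.11703771 0.23385067]
scene (-170, 0, 0) [295.72853308 217.81822742] [0.58717967 0.15621796 0.18022756]
scene (0, 0, 0) [331.0835055  251.30039791] [0.53345005 0.25137001 0.05      ]
```

```bash
cat > g.py <<'E'
from h import *
cl=lambda u,s,o:(np.array(u)+.5)/s-.5+o
z=.094
for name,pts in (('R',[(285,445),(338,424),(292,475),(352,447)]),('L',[(150,481),(211,484),(150,450),(215,454)])):
    P=np.array([onplane('top',cl(p,3.7,[300,90]),z) for p in pts]);c=P.mean(0)
    v=P[1]-P[0]; print(name,np.round(c,4),np.linalg.norm(v),np.rad2deg(np.arctan2(v[1],v[0])))
for name,pts in (('R',[(178,122),(283,125),(297,97),(185,98)]),('L',[(430,142),(520,175),(500,200),(402,165)])):
    P=np.array([onplane('scene',cl(p,8,[160,180]),z) for p in pts]);c=P.mean(0)
    print(name,np.round(c,4),[np.round((np.linalg.norm(P[i-3]-P[i]),np.rad2deg(np.arctan2(*(P[i-3]-P[i])[1::-1]))),3).tolist() for i in range(4)])
P=np.array([onplane('top',cl(p,3.7,[300,90]),.014) for p in [(80,408),(350,360),(376,492),(105,543)]]);print(P,P.mean(0))
s=readout.read_state();q=s['tcp_rot'];print(R.from_quat(q,scalar_first=True).as_matrix().round(3))
E
python3 g.py
```

```text
R [ 0.5724 -0.2799  0.094 ] 0.0470710634702695 -67.07119357228291
L [ 0.5537 -0.1693  0.094 ] 0.04994428796867088 -91.40545352368646
R [ 0.5685 -0.2811  0.094 ] [[0.046, 117.762], [0.021, -156.099], [0.049, -58.68], [0.018, 32.466]]
L [ 0.5522 -0.1682  0.094 ] [[0.048, 91.186], [0.018, 10.661], [0.051, -87.906], [0.019, -179.75]]
[[ 0.60750906 -0.09427584  0.014     ]
 [ 0.65570732 -0.33092574  0.014     ]
 [ 0.54020499 -0.35404055  0.014     ]
 [ 0.48992407 -0.11803597  0.014     ]] [ 0.57333636 -0.22431952  0.014     ]
[[ 0.428  0.     0.904]
 [-0.904  0.     0.428]
 [-0.    -1.     0.   ]]
```

{"api": "drive_tool", "payload": {"series": [[[0, -0.055, 0.02, 0, 0, 0, 0.0854], [0, -0.045, 0.03, 0, 0, 0, 0.0854], [-0.021, 0, 0.055, 0, 0, 0, 0.0854], [-0.021, 0, 0.055, 0, 0, 0, 0.0854], [-0.021, 0, 0.055, 0, 0, 0, 0.0854], [-0.021, 0, 0.055, 0, 0, 0, 0.0854], [-0.021, 0, 0.055, 0, 0, 0, 0.0854], [-0.021, 0.02, 0.05, 0, 0, 0, 0.0854]]]}}

```text
time: 2.65
eef_pos: [0.5547, -0.2898, 0.313]
tcp_rot: [-0.597, 0.598, -0.376, 0.38]
wrist_force: [0.1, -0.4, -0.2]
opening: 0.0854
```

```bash
cat >> h.py <<'E'
def wT(s=None):
    s=s or readout.read_state()
    T=np.eye(4);T[:3,:3]=R.from_quat(s['tcp_rot'],scalar_first=True).as_matrix();T[:3,3]=s['eef_pos']
    return T@np.array(CI['wrist']['mount'])
def snap(n,f):
    T=wT(); im=optics.capture(n); cv2.imwrite(f'pics/{f}.png',im[:,:,::-1]); np.save(f'pics/{f}.npy',T); return im
E
python3 - <<'E'
from h import *
s=readout.read_state(); print(s['joint_positions'].round(3),s['qvel'].round(3),s['eef_pos'])
im=snap('wrist','w1')
big=cv2.resize(im[:,:,::-1],None,fx=1.4,fy=1.4,interpolation=cv2.INTER_CUBIC);cv2.imwrite('pics/w1b.png',big)
E
```

```text
[-0.66   0.45   1.334  0.     1.353  0.469] [ 0.707  0.282  0.03  -0.004 -0.275  0.704] [ 0.55469068 -0.28982257  0.3130343 ]
```

View pics/w1b.png

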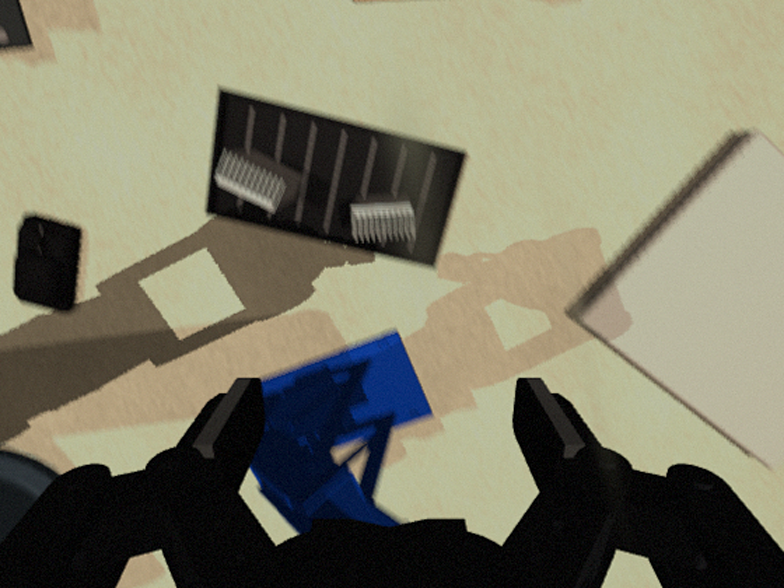

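```bash
python3 - <<'E'
import cv2
a=cv2.imread('pics/w1.png'); cv2.imwrite('pics/w1z.png',cv2.resize(a[95:195,145:305],None,fx=5,fy=5,interpolation=cv2.INTER_CUBIC))
E
```

```text
(no output)
```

View pics/w1z.png

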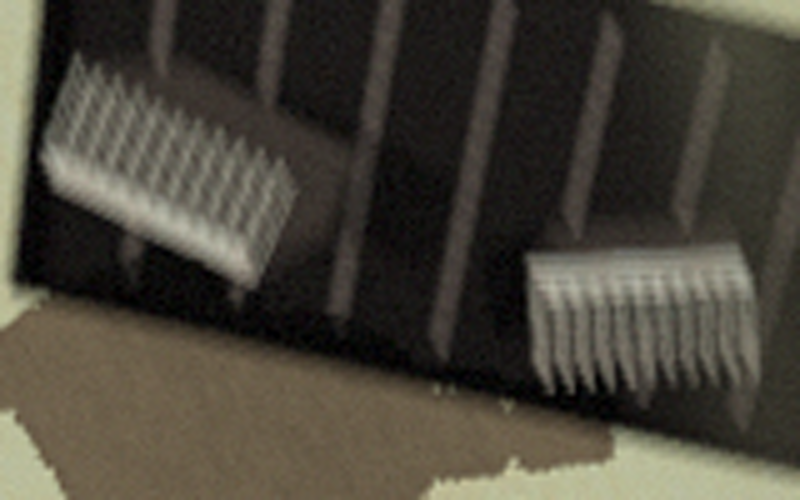

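```bash
cat >> h.py <<'E'
def wplane(T,uv,z):
    c=CI['wrist'];d=T[:3,:3]@[(uv[0]-c['cx'])/c['fx'],(uv[1]-c['cy'])/c['fy'],1]
    return T[:3,3]+d*(z-T[2,3])/d[2]
def base2sink(A,B,nx):
    "base edge ends at top; returns centre and yaw of sink x; nx rough outward normal"
    v=(B-A)[:2];n=np.array([-v[1],v[0]])/np.linalg.norm(v); n=n if n@nx>0 else -n
    return (A+B)[:2]/2-.013*n, np.rad2deg(np.arctan2(n[1],n[0])), np.linalg.norm(v)
E
python3 - <<'E'
from h import *
T=np.load('pics/w1.npy')
f=lambda u:wplane(T,(np.array(u)+.5)/5-.5+[145,95],.094)
print(base2sink(f((527,252)),f((742,240)),[1,0]))
print(base2sink(f((44,165)),f((252,288)),[-1,0]))
E
```

```text
(array([ 0.5767306 , -0.27504269]), np.float64(28.40246767428287), np.float64(0.04921218573564492))
(array([ 0.55786738, -0.1688966 ]), np.float64(173.50634835497252), np.float64(0.05211566322913317))
```

{"api": "drive_tool", "payload": {"series": [[[-0.0025, 0.055, 0.0266, 0, -0.05, 0, 0.0854], [0, 0.055, 0, 0, 0, 0, 0.0854], [0, 0, 0, 0, 0, 0, 0.0854]]]}}

```text
time: 3.08
eef_pos: [0.5723, -0.2748, 0.1966]
tcp_rot: [0.607, -0.606, 0.367, -0.359]
wrist_force: [-0.6, 0.6, 0.9]
opening: 0.0851
```

```bash
python3 - <<'E'
from h import *
s=readout.read_state(); print(s['joint_positions'].round(3),s['qvel'].round(3),s['eef_pos'])
im=snap('wrist','w2')
cv2.imwrite('pics/w2b.png',cv2.resize(im[:,:,::-1],None,fx=1.4,fy=1.4,interpolation=cv2.INTER_CUBIC))
E
```

```text
[-0.623  0.584  1.432 -0.     1.138  0.455] [-0.011 -0.071 -0.101  0.002  0.022  0.003] [ 0.57234404 -0.274769    0.19657518]
```

View pics/w2b.png

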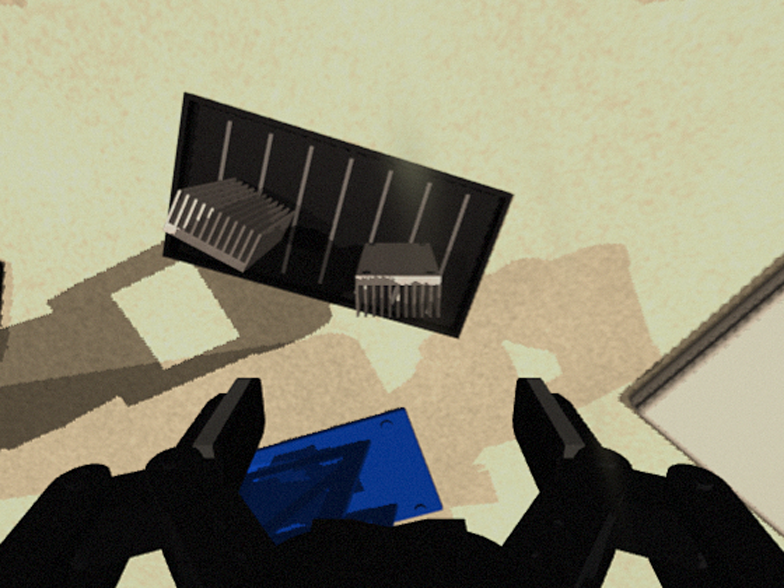

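```bash
python3 - <<'E'
from h import *
T=np.load('pics/w2.npy')
f=lambda u:wplane(T,(np.array(u)+.5)/1.4-.5,.094)
print(base2sink(f((356,277)),f((441,275)),[1,0]))
print([f(u).round(4) for u in((356,277),(441,275),(355,317),(441,317))])
print(base2sink(f((167,230)),f((243,270)),[-1,0]))
E
```

```text
(array([ 0.57155605, -0.28176002]), np.float64(29.72055921882524), np.float64(0.04968428272209877))
[array([ 0.5705, -0.2537,  0.094 ]), array([ 0.5952, -0.2969,  0.094 ]), array([ 0.5477, -0.2646,  0.094 ]), array([ 0.5724, -0.3103,  0.094 ])]
(array([ 0.55676266, -0.17066406]), np.float64(178.20952392653928), np.float64(0.04695032075934367))
```

{"api": "drive_tool", "payload": {"series": [[[0.0057, 0.03, -0.003, 0, -0.014, 0, 0.0854], [0, 0.055, 0, 0, 0, 0, 0.0854], [0, 0.045, 0, 0, 0, 0, 0.0854], [0, 0.013, 0, 0, 0, 0, 0.0854], [0, 0, 0, 0, 0, 0, 0.04], [0, 0, 0, 0, 0, 0, 0.04], [0, 0, 0, 0, 0, 0, 0.04]]], "newtons": 50}}

```text
time: 4.0
eef_pos: [0.5769, -0.2845, 0.0612]
tcp_rot: [-0.609, 0.609, -0.357, 0.361]
wrist_force: [-0.8, 1.0, 6.5]
opening: 0.0493
```

```bash
python3 - <<'E'
from h import *
s=readout.read_state(); print(s['joint_positions'].round(3),s['qvel'].round(3),s['eef_pos'],s['opening'])
im=snap('wrist','w3')
cv2.imwrite('pics/w3b.png',cv2.resize(im[:,:,::-1],None,fx=1.4,fy=1.4,interpolation=cv2.INTER_CUBIC))
E
```

```text
[-0.632  0.765  1.509  0.     0.862  0.433] [ 0.001 -0.001  0.003 -0.001 -0.003 -0.001] [ 0.57692253 -0.28449619  0.06124787] 0.04930221269683667
```

View pics/w3b.png

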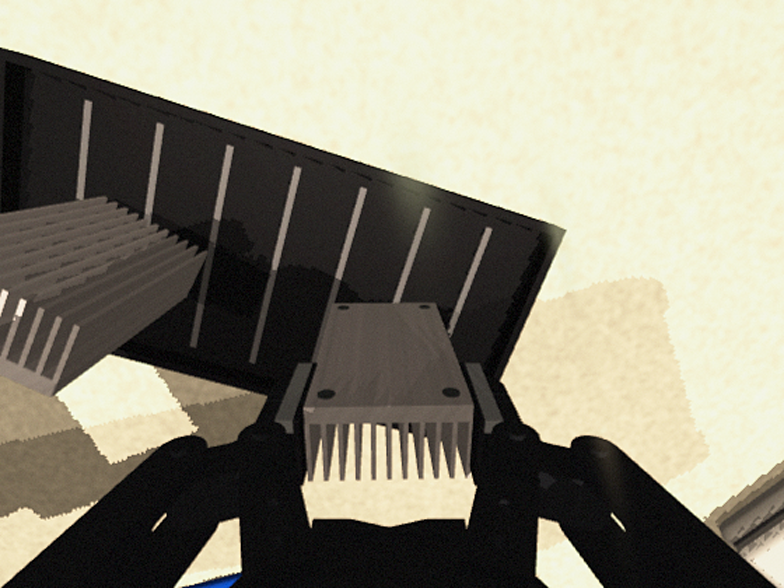

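```bash
python3 - <<'E'
from h import *
T=np.load('pics/w3.npy')
f=lambda u,z=.094:wplane(T,(np.array(u)+.5)/1.4-.5,z)
A,B=f((304,408)),f((471,406));print(A,B,base2sink(A,B,[1,0]))
M=T@np.linalg.inv(np.array(CI['wrist']['mount']))
for p in (A,B,f((308,480)),f((467,478)),f((337,304),.004),f((435,304),.004)): print((np.linalg.inv(M)@np.r_[p,1]).round(4)[:3])
E
```

```text
[ 0.57310123 -0.25872233  0.094     ] [ 0.59706862 -0.30109764  0.094     ] (array([ 0.57376945, -0.28630999]), np.float64(29.492413532716526), np.float64(0.048683706545154574))
[-0.0243 -0.0328  0.0092]
[ 0.0244 -0.0326  0.0096]
[-0.0246 -0.0329 -0.0166]
[ 0.0247 -0.0327 -0.0161]
[-0.0245  0.0572  0.0087]
[0.0233 0.0574 0.0085]
```

```bash
cat >> h.py <<'E'
CH=[0.53345005,0.25137001,2.08483363]
def placeT(x,y,z,sgn=-1,ch=None):
    "tool pose with tool y=chute x, tool x=sgn*chute y, at lane coords (m)"
    T=chuteT(*(ch or CH)); P=np.eye(4); X,Y,Z=T[:3,:3].T
    P[:3,:3]=np.c_[sgn*Y,X,-sgn*np.cross(Y,X)*-1] if 0 else np.c_[sgn*Y,X,np.cross(sgn*Y,X)]
    P[:3,3]=T[:3,:3]@[x,y,z]+T[:3,3]; return P
def downT(p,yawx):
    P=np.eye(4);c,s=np.cos(yawx),np.sin(yawx);X=np.array([c,s,0]);Y=np.array([0,0,-1.])
    P[:3,:3]=np.c_[X,Y,np.cross(X,Y)];P[:3,3]=p;return P
def cur():
    s=readout.read_state();T=np.eye(4);T[:3,:3]=R.from_quat(s['tcp_rot'],scalar_first=True).as_matrix();T[:3,3]=s['eef_pos'];return T
def plan(T0,T1,jaw,n=None):
    d=T1[:3,3]-T0[:3,3];w=R.from_matrix(T0[:3,:3].T@T1[:3,:3]).as_rotvec()
    k=n or int(np.ceil(max(np.linalg.norm(d)/.052,np.linalg.norm(w)/.165,1)))
    for i in range(k):
        Ri=T0[:3,:3]@R.from_rotvec(w*i/k).as_matrix()
        print(np.round(np.r_[Ri.T@d/k,w/k,jaw],3).tolist(),end=', ')
    print()
E
python3 - <<'E'
from h import *
c=cur(); H=placeT(-.205,0,.11); print(H.round(3))
A=c.copy();A[2,3]=.27
plan(c,A,.04)
B=H.copy();B[:3,3]=.0; plan(A,H,.04)
E
```

```text
[[ 0.871 -0.316 -0.377  0.557]
 [ 0.492  0.56   0.667  0.21 ]
 [-0.    -0.766  0.643  0.278]
 [ 0.     0.     0.     1.   ]]
[0.0, -0.042, 0.0, 0.0, 0.0, 0.0, 0.04], [0.0, -0.042, 0.0, 0.0, 0.0, 0.0, 0.04], [0.0, -0.042, 0.0, 0.0, 0.0, 0.0, 0.04], [0.0, -0.042, 0.0, 0.0, 0.0, 0.0, 0.04], [0.0, -0.042, 0.0, 0.0, 0.0, 0.0, 0.04], 
[-0.04, -0.001, 0.02, 0.05, -0.137, 0.05, 0.04], [-0.037, 0.002, 0.025, 0.05, -0.137, 0.05, 0.04], [-0.033, 0.005, 0.03, 0.05, -0.137, 0.05, 0.04], [-0.028, 0.009, 0.034, 0.05, -0.137, 0.05, 0.04], [-0.023, 0.012, 0.037, 0.05, -0.137, 0.05, 0.04], [-0.017, 0.014, 0.039, 0.05, -0.137, 0.05, 0.04], [-0.011, 0.017, 0.04, 0.05, -0.137, 0.05, 0.04], [-0.004, 0.02, 0.04, 0.05, -0.137, 0.05, 0.04], [0.002, 0.022, 0.039, 0.05, -0.137, 0.05, 0.04], [0.009, 0.023, 0.038, 0.05, -0.137, 0.05, 0.04], [0.015, 0.024, 0.035, 0.05, -0.137, 0.05, 0.04],
```

{"api": "drive_tool", "payload": {"series": [[[0, -0.03, 0, 0, 0, 0, 0.04], [0, -0.045, 0, 0, 0, 0, 0.04], [0, -0.05, 0, 0, 0, 0, 0.04], [0, -0.05, 0, 0, 0, 0, 0.04], [0, -0.05, 0, 0, 0, 0, 0.04], [-0.04, -0.001, 0.02, 0.05, -0.137, 0.05, 0.04], [-0.037, 0.002, 0.025, 0.05, -0.137, 0.05, 0.04], [-0.033, 0.005, 0.03, 0.05, -0.137, 0.05, 0.04]]]}}

```text
time: 5.05
eef_pos: [0.5692, -0.1482, 0.2879]
tcp_rot: [0.739, -0.594, 0.242, -0.206]
wrist_force: [0.2, 1.1, -1.5]
opening: 0.0495
```

```bash
python3 - <<'E'
from h import *
s=readout.read_state(); print(s['joint_positions'].round(3),s['qvel'].round(3),s['opening'])
c=cur(); H=placeT(-.205,0,.12); plan(c,H,.04)
E
```

```text
[-0.542  0.445  1.433  0.193  1.363  0.056] [ 0.278 -0.08   0.212  0.485  0.183 -0.944] 0.049471364512261286
[-0.029, 0.01, 0.034, 0.049, -0.137, 0.05, 0.04], [-0.023, 0.013, 0.037, 0.049, -0.137, 0.05, 0.04], [-0.017, 0.016, 0.039, 0.049, -0.137, 0.05, 0.04], [-0.011, 0.019, 0.04, 0.049, -0.137, 0.05, 0.04], [-0.004, 0.021, 0.04, 0.049, -0.137, 0.05, 0.04], [0.002, 0.023, 0.039, 0.049, -0.137, 0.05, 0.04], [0.009, 0.025, 0.037, 0.049, -0.137, 0.05, 0.04], [0.015, 0.026, 0.035, 0.049, -0.137, 0.05, 0.04],
```

{"api": "drive_tool", "payload": {"series": [[[-0.029, 0.01, 0.034, 0.049, -0.137, 0.05, 0.04], [-0.023, 0.013, 0.037, 0.049, -0.137, 0.05, 0.04], [-0.017, 0.016, 0.039, 0.049, -0.137, 0.05, 0.04], [-0.011, 0.019, 0.04, 0.049, -0.137, 0.05, 0.04], [-0.004, 0.021, 0.04, 0.049, -0.137, 0.05, 0.04], [0.002, 0.023, 0.039, 0.049, -0.137, 0.05, 0.04], [0.009, 0.025, 0.037, 0.049, -0.137, 0.05, 0.04], [0.015, 0.026, 0.035, 0.049, -0.137, 0.05, 0.04]]]}}

```text
time: 6.05
eef_pos: [0.5542, 0.2159, 0.2812]
tcp_rot: [0.876, -0.41, -0.109, 0.231]
wrist_force: [1.5, -0.9, -1.7]
opening: 0.0497
```

{"api": "drive_tool", "payload": {"series": [[[0, 0, 0, 0, 0, 0, 0.04], [0, 0, 0, 0, 0, 0, 0.04]]]}}

```text
time: 6.3
eef_pos: [0.554, 0.2145, 0.2809]
tcp_rot: [0.876, -0.411, -0.107, 0.23]
wrist_force: [0.0, -0.2, -1.5]
opening: 0.0493
```

```bash
python3 - <<'E'
from h import *
s=readout.read_state(); print(s['joint_positions'].round(3),s['qvel'].round(3),s['opening'])
c=cur(); T=chuteT(*CH); print('lane',(T[:3,:3].T@(c[:3,3]-T[:3,3])).round(4)); print((T[:3,:3].T@c[:3,:3]).round(3))
im=snap('wrist','w4')
cv2.imwrite('pics/w4b.png',cv2.resize(im[:,:,::-1],None,fx=1.4,fy=1.4,interpolation=cv2.INTER_CUBIC))
im=snap('top','t4');cv2.imwrite('pics/t4b.png',cv2.resize(im[150:260,170:330,::-1],None,fx=5,fy=5,interpolation=cv2.INTER_CUBIC))
im=snap('scene','s4');cv2.imwrite('pics/s4b.png',cv2.resize(im[120:280,220:380,::-1],None,fx=3.7,fy=3.7,interpolation=cv2.INTER_CUBIC))
E
```

```text
[-0.096  0.581  1.387  0.552  1.611 -0.711] [-0.022 -0.007  0.004  0.006  0.003 -0.001] 0.04925295273653021
lane [-2.040e-01  2.000e-04  1.161e-01]
[[ 0.     1.     0.004]
 [-1.     0.    -0.002]
 [-0.002 -0.004  1.   ]]
```

View pics/w4b.png

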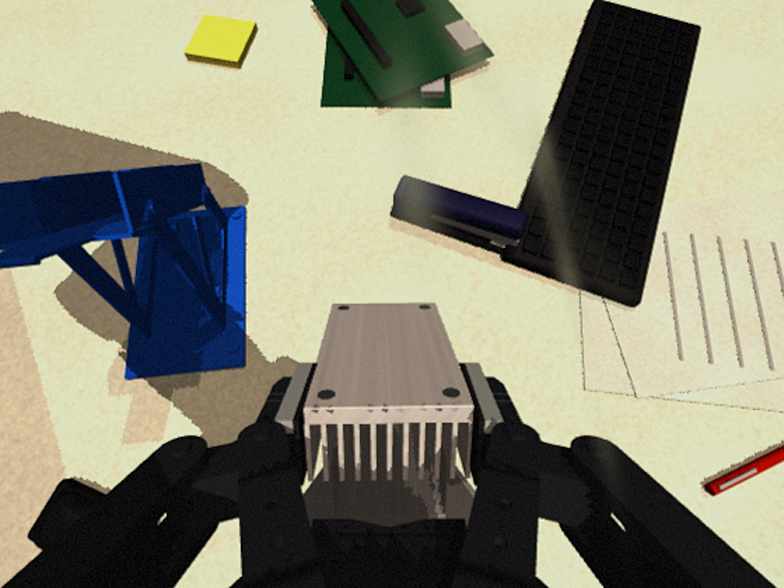

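View pics/s4b.png

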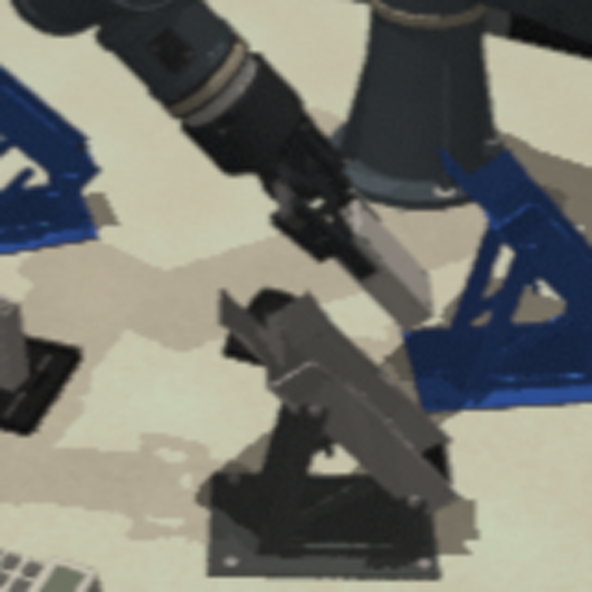

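View pics/t4b.png

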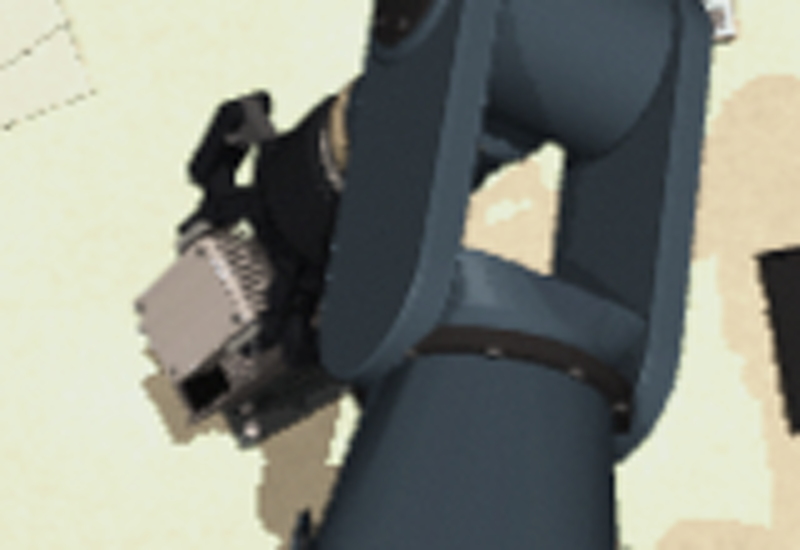

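```bash
python3 - <<'E'
from h import *
c=cur()
for n,o,s in(('top',(170,150),5),('scene',(220,120),3.7)):
  for p in((-.0247,-.033,.0095),(.0247,-.033,.0095),(-.0247,.057,.009),(.0247,.057,.009)):
    uv=proj(n,(c@np.r_[p,1])[:3])[0]; print(n,p,((uv+.5-o)*s-.5).round(0))
E
```

```text
top (-0.0247, -0.033, 0.0095) [249. 323.]
top (0.0247, -0.033, 0.0095) [203. 235.]
top (-0.0247, 0.057, 0.009) [173. 380.]
top (0.0247, 0.057, 0.009) [130. 297.]
scene (-0.0247, -0.033, 0.0095) [356. 202.]
scene (0.0247, -0.033, 0.0095) [358. 241.]
scene (-0.0247, 0.057, 0.009) [428. 280.]
scene (0.0247, 0.057, 0.009) [433. 320.]
```

```bash
python3 - <<'E'
import cv2
a=cv2.imread('pics/t4.png'); cv2.imwrite('pics/t4z.png',cv2.resize(a[185:245,190:240],None,fx=12,fy=12,interpolation=cv2.INTER_NEAREST)[:600])
a=cv2.imread('pics/s4.png'); cv2.imwrite('pics/s4z.png',cv2.resize(a[165:225,300:350],None,fx=12,fy=12,interpolation=cv2.INTER_NEAREST)[:600])
E
```

```text
(no output)
```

View pics/t4z.png

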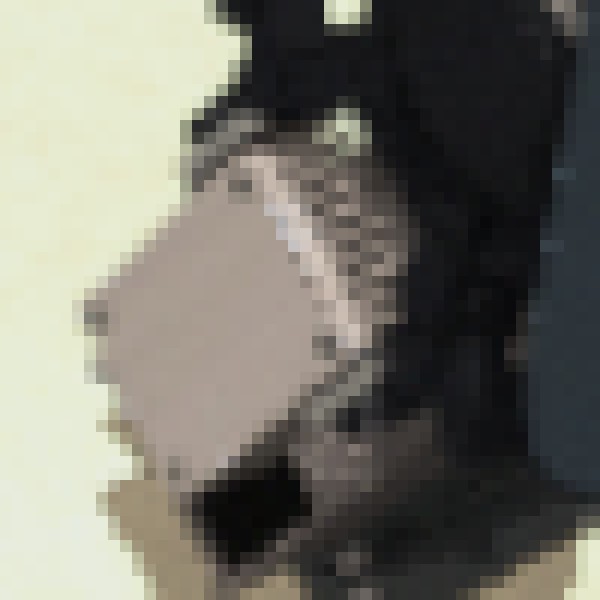

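View pics/s4z.png

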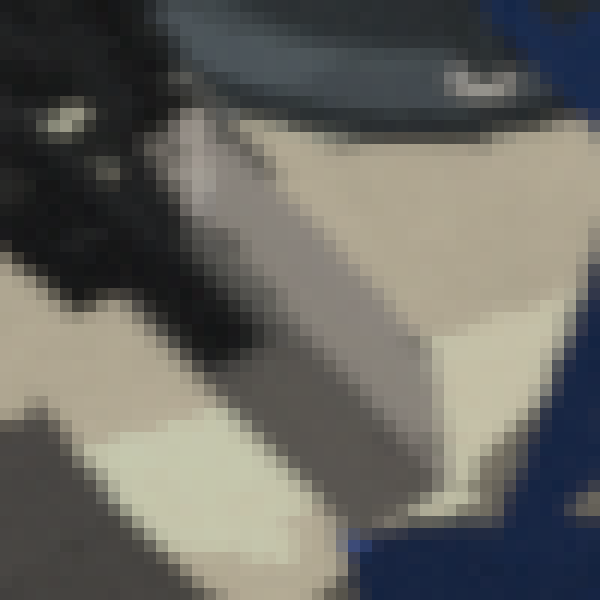

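{"api": "drive_tool", "payload": {"series": [[[0, 0, -0.05, 0, 0, 0, 0.04], [0, 0, -0.035, 0.004, 0, 0, 0.04], [0, 0, 0, 0, 0, 0, 0.04], [0, 0, 0, 0, 0, 0, 0.04]]]}}

```text
time: 6.95
eef_pos: [0.5859, 0.1577, 0.2268]
tcp_rot: [0.877, -0.408, -0.106, 0.23]
wrist_force: [-0.6, 1.3, -0.6]
opening: 0.0493
```

```bash
python3 - <<'E'
from h import *
s=readout.read_state(); print(s['joint_positions'].round(3),s['wrist_force'],s['opening'])
c=cur(); T=chuteT(*CH); print('lane',(T[:3,:3].T@(c[:3,3]-T[:3,3])).round(4)); print((T[:3,:3].T@c[:3,:3]).round(3))
im=snap('wrist','w5')
cv2.imwrite('pics/w5b.png',cv2.resize(im[150:400,100:460,::-1],None,fx=2.2,fy=2.2,interpolation=cv2.INTER_CUBIC))
im=snap('scene','s5');cv2.imwrite('pics/s5b.png',cv2.resize(im[170:290,250:370,::-1],None,fx=5,fy=5,interpolation=cv2.INTER_CUBIC))
E
```

```text
[-0.177  0.683  1.35   0.52   1.597 -0.807] [-0.57548377  1.26858293 -0.63864833] 0.049307035422671446
lane [-0.2045  0.0004  0.0314]
[[-0.     1.    -0.002]
 [-1.    -0.    -0.002]
 [-0.002  0.002  1.   ]]
```

View pics/w5b.png

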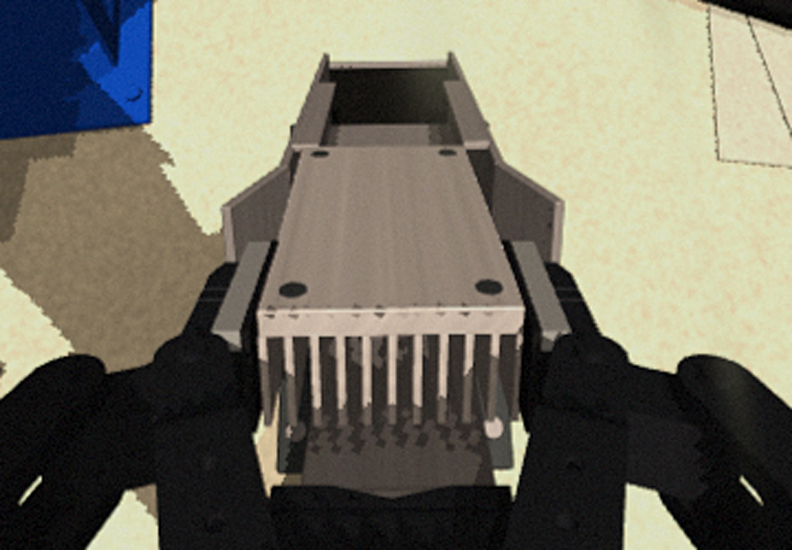

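View pics/s5b.png

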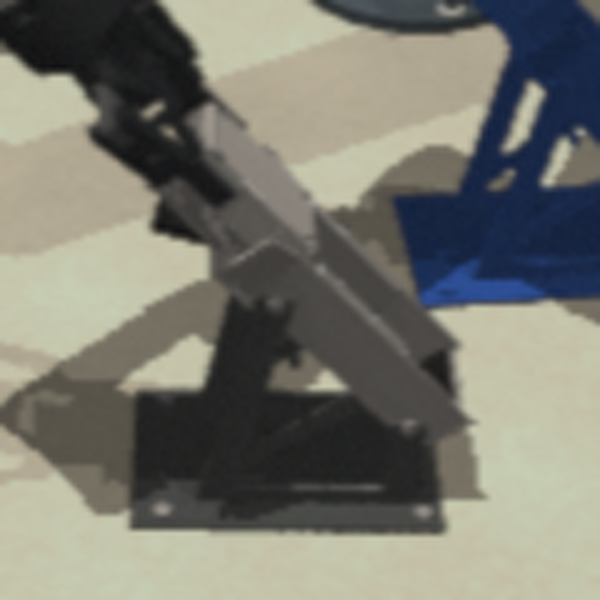

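{"api": "drive_tool", "payload": {"series": [[[0.001, 0, -0.012, 0, 0, 0, 0.04], [0, 0, 0, 0, 0, 0, 0.04], [0, 0, 0, 0, 0, 0, 0.04]]]}}

```text
time: 7.42
eef_pos: [0.5911, 0.1507, 0.2184]
tcp_rot: [0.877, -0.408, -0.106, 0.231]
wrist_force: [0.0, 0.5, -2.1]
opening: 0.0493
```

```bash
python3 - <<'E'
from h import *
s=readout.read_state(); print(s['wrist_force'],s['opening'])
c=cur(); T=chuteT(*CH); print('lane',(T[:3,:3].T@(c[:3,3]-T[:3,3])).round(4))
im=snap('wrist','w6')
cv2.imwrite('pics/w6b.png',cv2.resize(im[150:400,100:460,::-1],None,fx=2.2,fy=2.2,interpolation=cv2.INTER_CUBIC))
E
```

```text
[ 9.98049311e-04  4.98366434e-01 -2.08468642e+00] 0.04934393552457385
lane [-0.2036 -0.0007  0.0194]
```

View pics/w6b.png

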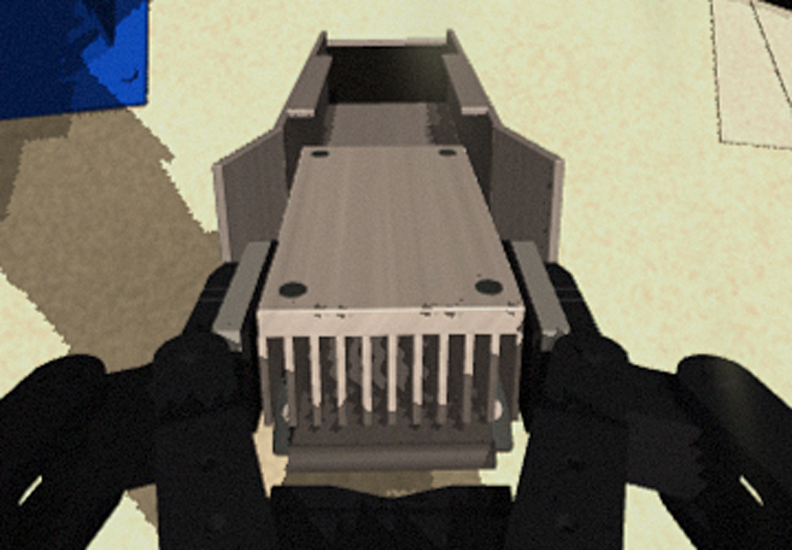

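{"api": "drive_tool", "payload": {"series": [[[0, 0, -0.002, 0, 0, 0, 0.04], [0, 0, 0, 0, 0, 0, 0.0854], [0, 0, 0, 0, 0, 0, 0.0854], [0, 0, 0, 0, 0, 0, 0.0854], [0, 0, 0, 0, 0, 0, 0.0854]]]}}

```text
time: 8.1
eef_pos: [0.592, 0.1492, 0.2172]
tcp_rot: [0.877, -0.408, -0.106, 0.23]
wrist_force: [0.3, 0.3, 0.3]
opening: 0.0857
```

```bash
python3 - <<'E'
from h import *
im=snap('wrist','w7')
cv2.imwrite('pics/w7b.png',cv2.resize(im[150:400,100:460,::-1],None,fx=2.2,fy=2.2,interpolation=cv2.INTER_CUBIC))
im=snap('scene','s7');cv2.imwrite('pics/s7b.png',cv2.resize(im[170:290,250:370,::-1],None,fx=5,fy=5,interpolation=cv2.INTER_CUBIC))
E
```

```text
(no output)
```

View pics/w7b.png

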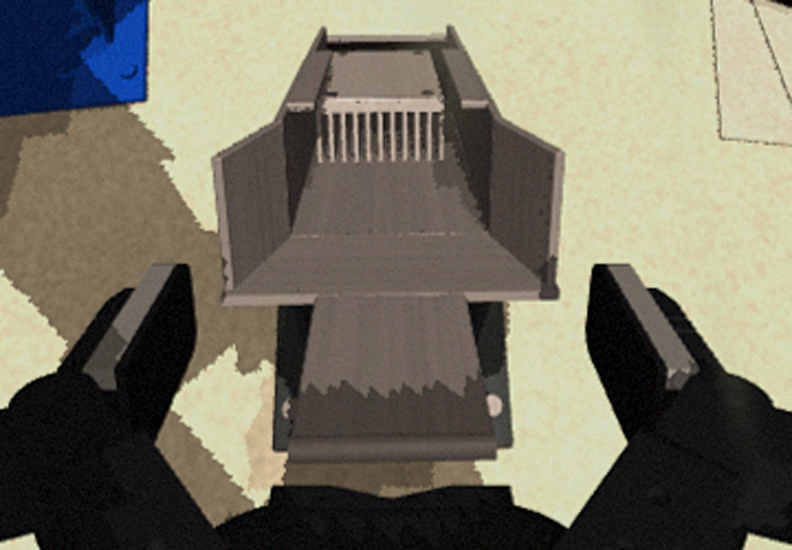

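View pics/s7b.png

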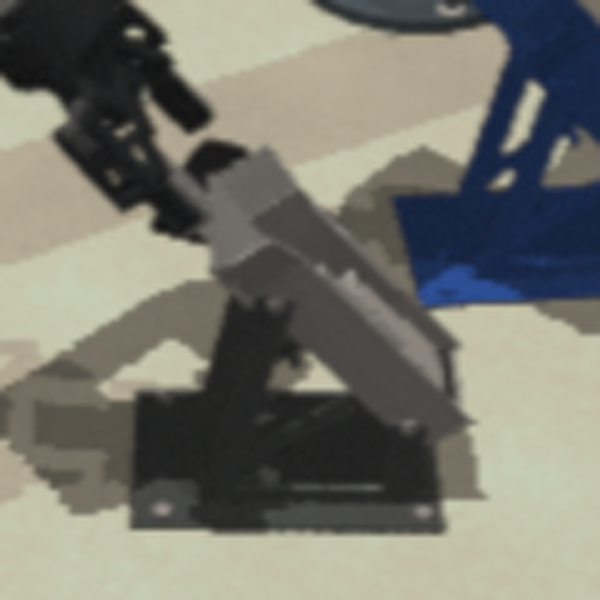

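```bash
python3 - <<'E'
from h import *
c=cur(); A=c.copy(); A[:3,3]=(c@[0,-.10,.05,1])[:3]; print(A[:3,3])
plan(c,A,.0854,3)
V=downT([.555,-.170,.24],np.deg2rad(87)); plan(A,V,.0854)
E
```

```text
[0.60496845 0.1264731  0.32586811]
[-0.0, -0.033, 0.017, 0.0, 0.0, 0.0, 0.085], [-0.0, -0.033, 0.017, 0.0, 0.0, 0.0, 0.085], [-0.0, -0.033, 0.017, 0.0, 0.0, 0.0, 0.085], 
[-0.024, -0.011, -0.029, -0.08, -0.12, 0.044, 0.085], [-0.027, -0.007, -0.027, -0.08, -0.12, 0.044, 0.085], [-0.031, -0.004, -0.024, -0.08, -0.12, 0.044, 0.085], [-0.033, -0.001, -0.02, -0.08, -0.12, 0.044, 0.085], [-0.036, 0.002, -0.016, -0.08, -0.12, 0.044, 0.085], [-0.037, 0.005, -0.011, -0.08, -0.12, 0.044, 0.085], [-0.038, 0.007, -0.006, -0.08, -0.12, 0.044, 0.085], [-0.038, 0.009, -0.001, -0.08, -0.12, 0.044, 0.085],
```

{"api": "drive_tool", "payload": {"series": [[[0, -0.033, 0.017, 0, 0, 0, 0.085], [0, -0.033, 0.017, 0, 0, 0, 0.085], [0, -0.033, 0.017, 0, 0, 0, 0.085], [-0.024, -0.011, -0.029, -0.08, -0.12, 0.044, 0.085], [-0.027, -0.007, -0.027, -0.08, -0.12, 0.044, 0.085], [-0.031, -0.004, -0.024, -0.08, -0.12, 0.044, 0.085], [-0.033, -0.001, -0.02, -0.08, -0.12, 0.044, 0.085], [-0.036, 0.002, -0.016, -0.08, -0.12, 0.044, 0.085]]]}}

```text
time: 9.2
eef_pos: [0.5729, -0.059, 0.2728]
tcp_rot: [0.678, -0.495, -0.359, 0.408]
wrist_force: [0.6, -0.0, -0.5]
opening: 0.085
```

```bash
python3 - <<'E'
from h import *
print(readout.read_state()['joint_positions'].round(3))
c=cur()
V=downT([.557,-.170,.22],np.deg2rad(87)); plan(c,V,.0854)
E
```

```text
[-0.348  0.52   1.354  0.098  1.519 -1.524]
[-0.037, 0.011, -0.014, -0.079, -0.119, 0.043, 0.085], [-0.038, 0.014, -0.008, -0.079, -0.119, 0.043, 0.085], [-0.038, 0.016, -0.002, -0.079, -0.119, 0.043, 0.085],
```

{"api": "drive_tool", "payload": {"series": [[[-0.037, 0.011, -0.014, -0.079, -0.119, 0.043, 0.085], [-0.038, 0.014, -0.008, -0.079, -0.119, 0.043, 0.085], [-0.038, 0.016, -0.002, -0.079, -0.119, 0.043, 0.085], [0, 0, 0, 0, 0, 0, 0.085], [0, 0, 0, 0, 0, 0, 0.085]]]}}

```text
time: 9.82
eef_pos: [0.5566, -0.1684, 0.2211]
tcp_rot: [0.516, -0.513, -0.484, 0.486]
wrist_force: [0.9, 0.9, 0.3]
opening: 0.085
```

```bash
python3 - <<'E'
from h import *
s=readout.read_state(); print(s['joint_positions'].round(3),s['eef_pos'],cur().round(3))
im=snap('wrist','w8')
cv2.imwrite('pics/w8b.png',cv2.resize(im[:,:,::-1],None,fx=1.4,fy=1.4,interpolation=cv2.INTER_CUBIC))
E
```

```text
[-0.486  0.482  1.552 -0.     1.111 -1.997] [ 0.55660521 -0.16842561  0.2210786 ] [[ 0.059 -0.004 -0.998  0.557]
 [ 0.998  0.002  0.059 -0.168]
 [ 0.001 -1.     0.004  0.221]
 [ 0.     0.     0.     1.   ]]
```

View pics/w8b.png

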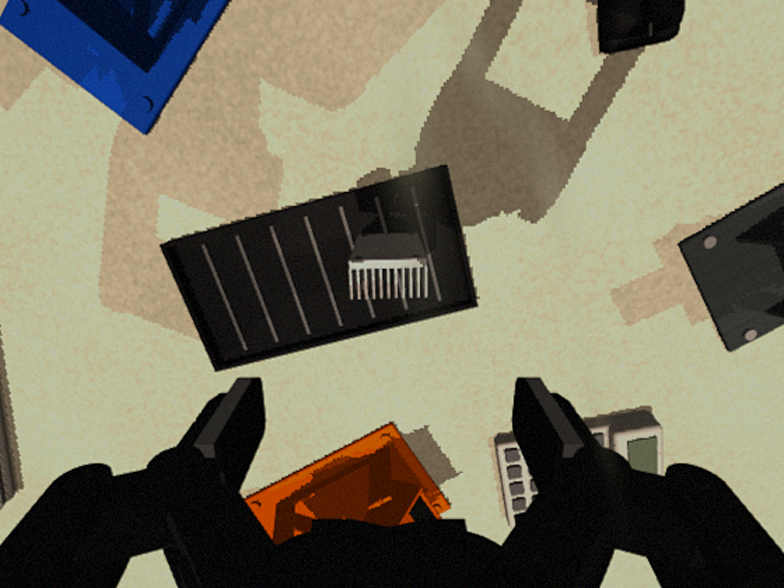

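```bash
python3 - <<'E'
from h import *
a=cv2.imread('pics/w8.png'); cv2.imwrite('pics/w8z.png',cv2.resize(a[155:225,235:320],None,fx=8,fy=8,interpolation=cv2.INTER_CUBIC))
T=np.load('pics/w8.npy')
f=lambda u:wplane(T,(np.array(u)+.5)/1.4-.5,.094)
print(base2sink(f((348,263)),f((428,259)),[-1,0]),[f(u).round(4) for u in ((350,298),(428,298))])
E
```

```text
(array([ 0.55643566, -0.16873899]), np.float64(179.5263690148112), np.float64(0.05096480666660689)) [array([ 0.5668, -0.1949,  0.094 ]), array([ 0.5699, -0.144 ,  0.094 ])]
```

View pics/w8z.png

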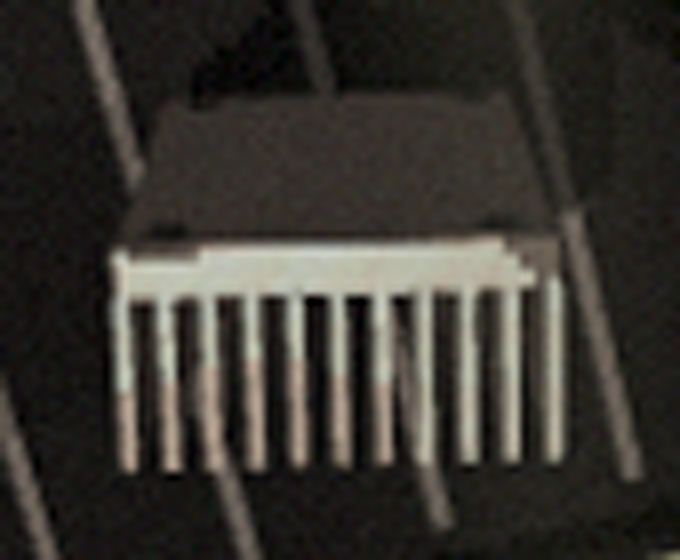

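{"api": "drive_tool", "payload": {"series": [[[0, 0.03, 0, 0, -0.02, 0, 0.0854], [0, 0.045, 0, 0, 0, 0, 0.0854], [0, 0.045, 0, 0, 0, 0, 0.0854], [0, 0.04, 0, 0, 0, 0, 0.0854], [0, 0, 0, 0, 0, 0, 0.0854], [0, 0, 0, 0, 0, 0, 0.04], [0, 0, 0, 0, 0, 0, 0.04], [0, 0, 0, 0, 0, 0, 0.04]]]}}

```text
time: 10.88
eef_pos: [0.5572, -0.1691, 0.0629]
tcp_rot: [-0.509, 0.51, 0.49, -0.491]
wrist_force: [0.9, 1.6, 5.3]
opening: 0.0491
```

```bash
python3 - <<'E'
from h import *
s=readout.read_state(); print(s['joint_positions'].round(3),s['eef_pos'],s['opening'],cur().round(3))
im=snap('wrist','w9')
cv2.imwrite('pics/w9b.png',cv2.resize(im[:,:,::-1],None,fx=1.4,fy=1.4,interpolation=cv2.INTER_CUBIC))
E
```

```text
[-4.860e-01  7.080e-01  1.668e+00 -1.000e-03  7.650e-01 -2.018e+00] [ 0.55720168 -0.1690615   0.06289324] 0.04910535847986045 [[ 0.038  0.    -0.999  0.557]
 [ 0.999 -0.001  0.038 -0.169]
 [-0.001 -1.    -0.     0.063]
 [ 0.     0.     0.     1.   ]]
```

View pics/w9b.png

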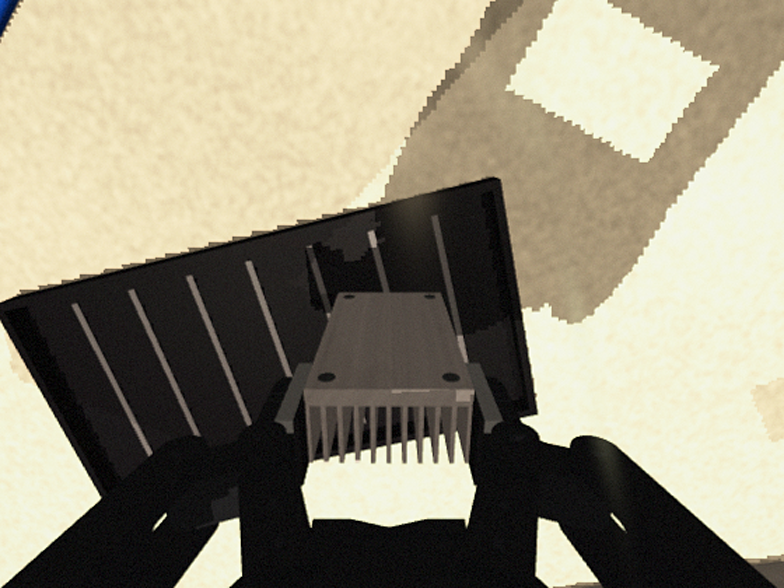

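```bash
python3 - <<'E'
from h import *
T=np.load('pics/w9.npy')
f=lambda u,z=.094:wplane(T,(np.array(u)+.5)/1.4-.5,z)
M=T@np.linalg.inv(np.array(CI['wrist']['mount']))
for p in (f((304,389)),f((473,389)),f((309,462)),f((467,462)),f((337,293),.004),f((441,293),.004)): print((np.linalg.inv(M)@np.r_[p,1]).round(4)[:3])
c=cur();A=c.copy();A[2,3]+=.225; H=placeT(-.205,-.0005,.12); plan(A,H,.04)
E
```

```text
[-0.0252 -0.0311  0.015 ]
[ 0.0241 -0.0311  0.0151]
[-0.0253 -0.0311 -0.0108]
[ 0.0238 -0.0311 -0.0107]
[-0.0258  0.0589  0.0142]
[0.0249 0.0589 0.0142]
[0.048, 0.0, 0.002, 0.08, 0.122, -0.044, 0.04], [0.047, 0.003, 0.008, 0.08, 0.122, -0.044, 0.04], [0.046, 0.006, 0.013, 0.08, 0.122, -0.044, 0.04], [0.044, 0.009, 0.018, 0.08, 0.122, -0.044, 0.04], [0.041, 0.013, 0.023, 0.08, 0.122, -0.044, 0.04], [0.037, 0.016, 0.026, 0.08, 0.122, -0.044, 0.04], [0.033, 0.02, 0.029, 0.08, 0.122, -0.044, 0.04], [0.028, 0.024, 0.031, 0.08, 0.122, -0.044, 0.04],
```

{"api": "drive_tool", "payload": {"series": [[[0, -0.03, 0, 0, 0, 0, 0.04], [0, -0.045, 0, 0, 0, 0, 0.04], [0, -0.05, 0, 0, 0, 0, 0.04], [0, -0.05, 0, 0, 0, 0, 0.04], [0, -0.05, 0, 0, 0, 0, 0.04], [0.048, 0, 0.002, 0.08, 0.122, -0.044, 0.04], [0.047, 0.003, 0.008, 0.08, 0.122, -0.044, 0.04], [0.046, 0.006, 0.013, 0.08, 0.122, -0.044, 0.04]]]}}

```text
time: 11.92
eef_pos: [0.5553, -0.0233, 0.2856]
tcp_rot: [0.68, -0.492, -0.358, 0.41]
wrist_force: [-0.3, -0.2, -2.2]
opening: 0.0495
```

```bash
python3 - <<'E'
from h import *
s=readout.read_state(); print(s['joint_positions'].round(3),s['opening'])
plan(cur(),placeT(-.205,-.0005,.12),.04)
E
```

```text
[-0.304  0.479  1.393  0.111  1.525 -1.483] 0.04953790743754257
[0.044, 0.009, 0.018, 0.078, 0.121, -0.045, 0.04], [0.041, 0.013, 0.023, 0.078, 0.121, -0.045, 0.04], [0.037, 0.016, 0.026, 0.078, 0.121, -0.045, 0.04], [0.033, 0.02, 0.029, 0.078, 0.121, -0.045, 0.04], [0.028, 0.024, 0.031, 0.078, 0.121, -0.045, 0.04],
```

{"api": "drive_tool", "payload": {"series": [[[0.044, 0.009, 0.018, 0.078, 0.121, -0.045, 0.04], [0.041, 0.013, 0.023, 0.078, 0.121, -0.045, 0.04], [0.037, 0.016, 0.026, 0.078, 0.121, -0.045, 0.04], [0.033, 0.02, 0.029, 0.078, 0.121, -0.045, 0.04], [0.028, 0.024, 0.031, 0.078, 0.121, -0.045, 0.04], [0, 0, 0, 0, 0, 0, 0.04], [0, 0, 0, 0, 0, 0, 0.04]]]}}

```text
time: 12.8
eef_pos: [0.5527, 0.2163, 0.2828]
tcp_rot: [0.875, -0.41, -0.11, 0.231]
wrist_force: [-0.1, -0.3, -0.6]
opening: 0.0496
```

```bash
python3 - <<'E'
from h import *
c=cur(); T=chuteT(*CH); print('lane',(T[:3,:3].T@(c[:3,3]-T[:3,3])).round(4)); print((T[:3,:3].T@c[:3,:3]).round(3))
plan(c,placeT(-.204,-.001,.03),.04)
E
```

```text
lane [-0.204   0.0005  0.1189]
[[ 0.001  1.     0.004]
 [-1.     0.001  0.004]
 [ 0.004 -0.004  1.   ]]
[0.001, 0.0, -0.044, 0.002, 0.002, -0.0, 0.04], [0.001, 0.0, -0.044, 0.002, 0.002, -0.0, 0.04],
```

{"api": "drive_tool", "payload": {"series": [[[0.001, 0, -0.044, 0.002, 0.002, 0, 0.04], [0.001, 0, -0.044, 0.002, 0.002, 0, 0.04], [0, 0, -0.006, 0, 0, 0, 0.04], [0, 0, 0, 0, 0, 0, 0.04], [0, 0, 0, 0, 0, 0, 0.04]]]}}

```text
time: 13.42
eef_pos: [0.59, 0.1556, 0.2235]
tcp_rot: [0.877, -0.408, -0.108, 0.23]
wrist_force: [0.1, 0.7, -0.5]
opening: 0.0492
```

```bash
python3 - <<'E'
from h import *
s=readout.read_state(); print(s['wrist_force'],s['opening'])
c=cur(); T=chuteT(*CH); print('lane',(T[:3,:3].T@(c[:3,3]-T[:3,3])).round(4)); print((T[:3,:3].T@c[:3,:3]).round(3))
im=snap('wrist','w10')
cv2.imwrite('pics/w10b.png',cv2.resize(im[150:400,100:460,::-1],None,fx=2.2,fy=2.2,interpolation=cv2.INTER_CUBIC))
E
```

```text
[ 0.09558376  0.67784072 -0.52206781] 0.04922495851895303
lane [-0.2044 -0.0022  0.0264]
[[-0.     1.    -0.001]
 [-1.    -0.     0.001]
 [ 0.001  0.001  1.   ]]
```

View pics/w10b.png

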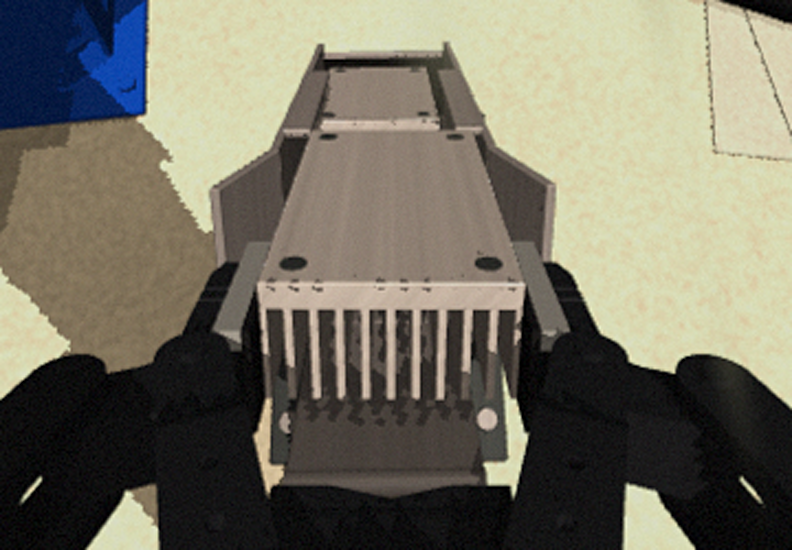

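{"api": "drive_tool", "payload": {"series": [[[-0.0015, 0, -0.011, 0, 0, 0, 0.04], [0, 0, 0, 0, 0, 0, 0.04], [0, 0, 0, 0, 0, 0, 0.04]]]}}

```text
time: 13.85
eef_pos: [0.5928, 0.1471, 0.2151]
tcp_rot: [0.877, -0.408, -0.107, 0.23]
wrist_force: [0.3, -0.0, -0.8]
opening: 0.0491
```

```bash
python3 - <<'E'
from h import *
s=readout.read_state(); print(s['wrist_force'],s['opening'])
c=cur(); T=chuteT(*CH); print('lane',(T[:3,:3].T@(c[:3,3]-T[:3,3])).round(4))
im=snap('wrist','w11')
cv2.imwrite('pics/w11b.png',cv2.resize(im[150:400,100:460,::-1],None,fx=2.2,fy=2.2,interpolation=cv2.INTER_CUBIC))
E
```

```text
[ 0.25011845 -0.01384707 -0.78694788] 0.04906585703044803
lane [-0.2036 -0.0004  0.0143]
```

View pics/w11b.png

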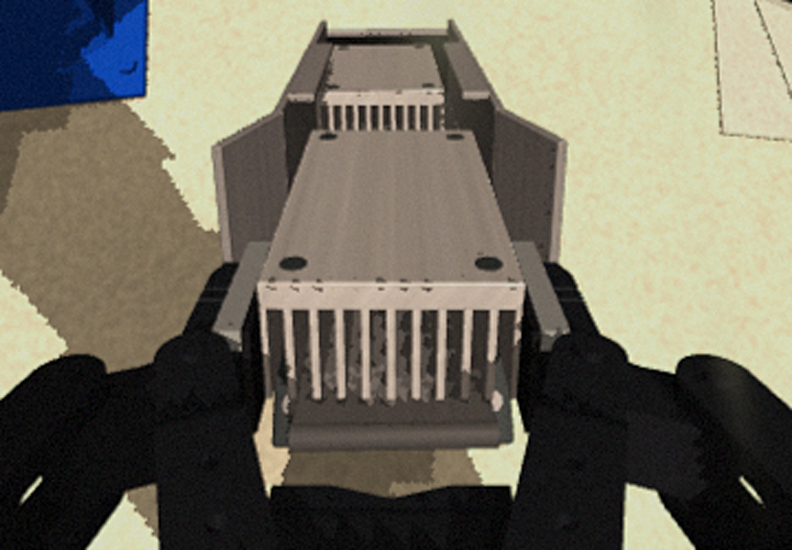

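Centred, a few mm above the floor; the first sink is visible at the stop ahead. Release.

{"api": "drive_tool", "payload": {"series": [[[0, 0, -0.001, 0, 0, 0, 0.04], [0, 0, 0, 0, 0, 0, 0.0854], [0, 0, 0, 0, 0, 0, 0.0854], [0, 0, 0, 0, 0, 0, 0.0854], [0, 0, 0, 0, 0, 0, 0.0854], [0, 0, 0, 0, 0, 0, 0.0854]]]}}

```text
time: 14.65
eef_pos: [0.5933, 0.1464, 0.2145]
tcp_rot: [0.877, -0.408, -0.107, 0.23]
wrist_force: [0.1, -1.2, -0.4]
opening: 0.0855
```

```bash
python3 - <<'E'
from h import *
im=snap('wrist','w12')
cv2.imwrite('pics/w12b.png',cv2.resize(im[150:400,100:460,::-1],None,fx=2.2,fy=2.2,interpolation=cv2.INTER_CUBIC))
E
```

```text
(no output)
```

View pics/w12b.png

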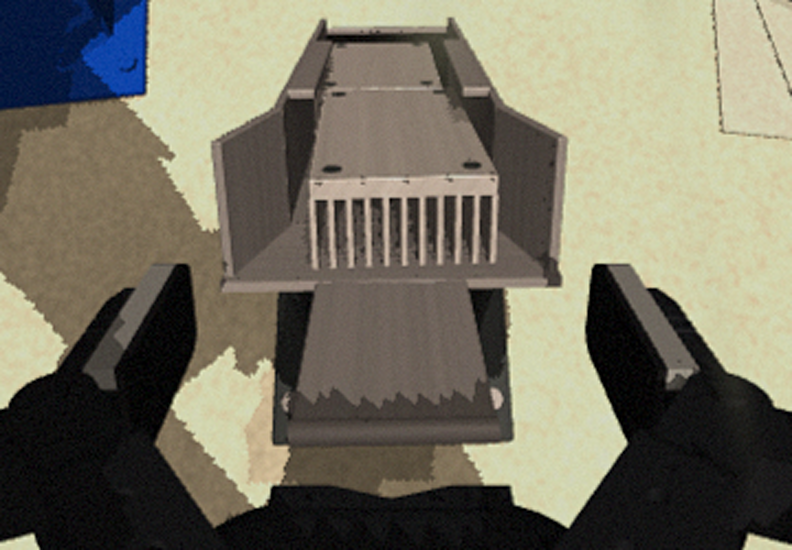

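{"api": "drive_tool", "payload": {"series": [[[0, -0.03, 0.017, 0, 0, 0, 0.0854], [0, -0.04, 0.02, 0, 0, 0, 0.0854], [0, -0.04, 0.02, 0, 0, 0, 0.0854], [0, 0, 0, 0, 0, 0, 0.0854], [0, 0, 0, 0, 0, 0, 0.0854]]]}}

```text
time: 15.32
eef_pos: [0.6063, 0.1228, 0.3349]
tcp_rot: [0.877, -0.408, -0.106, 0.231]
wrist_force: [-0.3, -0.0, -0.9]
opening: 0.0854
```

```bash
python3 - <<'E'
from h import *
im=snap('wrist','w13')
cv2.imwrite('pics/w13b.png',cv2.resize(im[50:400,100:460,::-1],None,fx=1.7,fy=1.7,interpolation=cv2.INTER_CUBIC))
Tw=np.load('pics/w13.npy'); T=chuteT(*CH)
# intersect rear/front base corners with lane plane z=.026 using spot points
for p in('sink_a_face','sink_a_mid'):
  for d in optics.spot_point('wrist',p):
    c=CI['wrist'];u=d['centre'];r=T[:3,:3].T@Tw[:3,:3]@[(u[0]-c['cx'])/c['fx'],(u[1]-c['cy'])/c['fy'],1];o=T[:3,:3].T@(Tw[:3,3]-T[:3,3])
    z=.026 if 'face' in p else .013
    print(p,d['score'],(o+r*(z-o[2])/r[2]).round(4))
im=snap('scene','s13');cv2.imwrite('pics/s13b.png',cv2.resize(im[150:310,170:400,::-1],None,fx=3.4,fy=3.4,interpolation=cv2.INTER_CUBIC))
print(readout.read_state()['time'])
E
```

```text
sink_a_face 0.57 [-0.0491  0.0068  0.026 ]
sink_a_mid 0.56 [-0.0425  0.0045  0.013 ]
15.525
```

View pics/w13b.png

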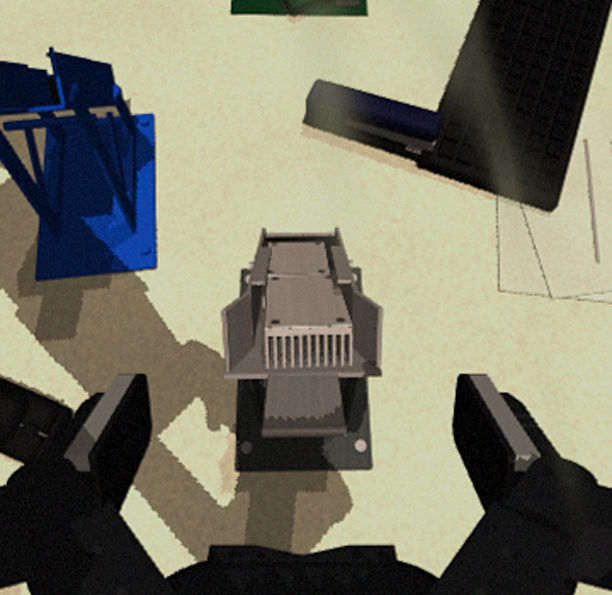

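View pics/s13b.png

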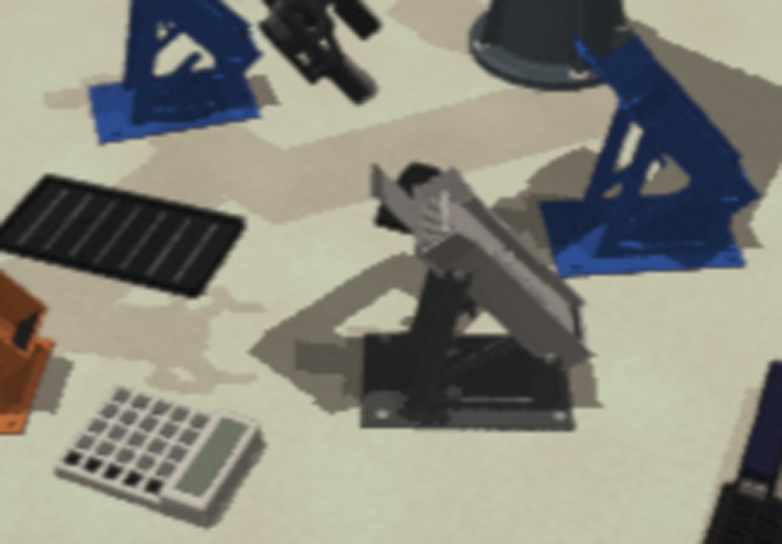

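```bash
python3 - <<'E'
from h import *
Tw=np.load('pics/w13.npy'); T=chuteT(*CH);c=CI['wrist'];o=T[:3,:3].T@(Tw[:3,3]-T[:3,3])
for q in((265,330),(353,325),(267,278),(334,274)):
    u=(np.array(q)+.5)/1.7-.5+[100,50]
    r=T[:3,:3].T@Tw[:3,:3]@[(u[0]-c['cx'])/c['fx'],(u[1]-c['cy'])/c['fy'],1]
    print(q,(o+r*(.026-o[2])/r[2]).round(4))
E
```

```text
(265, 330) [-0.1859  0.0209  0.026 ]
(353, 325) [-0.1794 -0.0288  0.026 ]
(267, 278) [-0.0984  0.0252  0.026 ]
(334, 274) [-0.0899 -0.0231  0.026 ]
```

```bash
python3 - <<'E'
from h import *
im=optics.capture('wrist'); a=cv2.imread('pics/w13.png')[:,:,::-1]
print(np.abs(im[160:290,220:340].astype(int)-a[160:290,220:340]).mean())
print(robot.close_job())
E
```

```text
6.2946367521367526
the job is handed in; nothing more can be done
None
```

I gripped both heat sinks by their long edges, one at a time, and let them go on the chute tongue base face up. Both slid down and now lie queued at the stop, and I handed the job in at about 15.6 s of the 64 s.

- **Queue position:** in the last wrist picture the upper sink's middle is about 139 mm up the lane and 1–2 mm off the centre line. It is turned a few degrees in the lane. The lower sink lies against the stop. The network put it about 45 mm up and 5–7 mm off centre, with a fairly low score (0.57).
- **Base face up:** the visible corners of the upper sink match a base face about 26 mm above the floor. I judged the lower sink's face only by eye. The gripper was open and clear of everything.
- **At rest:** the last two wrist pictures, about 0.2 s apart, differed by an average of 6 grey levels around the chute. I took that as image noise, but I did not measure whether the sinks were moving.
- **Other objects:** the stapler, mouse and calculator were never touched, though I did not measure their positions again at the end. No move went wrong or needed redoing.

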